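Latch the hold-down bail over the filled tube rack

ROBOT

A 7-joint arm with a two-finger parallel gripper is mounted at the origin on the work surface. World frame = base frame: x ahead of the robot, y to its left, z up, the work surface at z = 0. Lengths are in m, angles in rad, forces in N, time in s.
With the tool pointing down it reaches from about 0.425 to 0.975 m from the base axis. Payload 16.7 kg.
Tool frame: the origin (TCP) lies midway between the tips of the shut fingers; the grasp point (between the pads) lies 19 mm behind it; z points along the fingers, y is the direction in which the jaws open and shut (so a half turn about z gives the same grasp; the last joint's range is limited). The gripper opens to 85 mm and grips with 20 to 120 N. Pads are 22 mm wide; open, the fingers measure 114 mm over their backs; the gripper's body (76 mm by 85 mm) begins 54 mm behind the grasp point. The pads swing forward as they close: fully open they stand 13 mm farther back than shut.
Start: joints at [1.127, 0.426, 0.074, 1.606, -0.034, 1.111, -0.067], TCP at [0.195, -0.646, 0.196] pointing down, gripper open.
Joint ranges: [-2.85, 2.85], [-0.5, 2.14], [-1.23, 1.37], [0.21, 2.46], [-1.02, 4.16], [0.16, 2.05], [-2.73, 2.73]. Speed limits (rad/s): [1.89, 1.89, 2.39, 2.39, 3.01, 3.01, 3.01].

INTERFACE

Orientations are given as a unit quaternion [w, x, y, z].
In Python, from station import r, camera, find_in, silhouettes, spot_point gives the robot as it stands. The module is installed in compiled form; this text tells all that it offers.
- The arm moves only by the tool servo_tool, never from a script. Its arguments are lists of equal length, an entry for each row: "delta_pos": the shift along the tool's x, y, z in mm, a list of three; "yaw": the turn about the tool's z in rad. In form: {"delta_pos": [[dx, dy, dz], ...], "yaw": [yaw, ...]}. A call has 1 to 5 rows; each row shifts and turns the pose as measured when the row begins, along the tool's axes as they then stand; what a row does not reach is not made up. A row lasts 1/12 s, in which the tool goes at most 41.7 mm and 7.16 degrees, less where a joint would pass 70% of its speed; a pose out of reach is approached as far as the arm can. A call is refused whole if a number of a shift passes 41.7 or a number of a turn 0.125, either way. A call with a gripper value outside its range is refused whole. "claw" is the gripper command: -1 is shut, 1 is fully open, values between are in proportion, set as the call begins (left out, the last holds). The fingers move at their own pace and stop on an object; "squeeze" is the grip in N (left out, the last holds). Time passes only in rows, so rows that do not move let the fingers close. It gives the time, the measured TCP pose, the force and the opening at its end, in the units of the state.
- r.get_obs(): the state, without advancing time (a new reading comes with each control period).
- camera(name): name is "scene" or "side" or "wrist"; returns a dict with "img" (384x512x3 uint8, red, green, blue), "z_map" (384x512 float32, m along the optical axis (not along the pixel's ray), 0 where there is no reading), "vfov" (degrees; the focal length in pixels is half the picture's height over the tangent of half this angle, whatever the lens; pixels are square), "cx", "cy" (the principal point, pixels), "k1" (the pictures are not rectified: a ray, as slopes to the right and down, at radius r is drawn at 1 + k1 r^2 times it, then the intrinsics apply), "R" (3x3) and "t" (3): a world point X has camera coordinates R X + t; the wrist camera has in their place "tool_from_camera" (4x4, takes a point from camera to tool coordinates, whose origin is the TCP and whose axes are the flange's). Camera axes: x right, y down, z forward; pixel columns grow to the right and rows downward; lengths in m; the calibration is good to about 2 mm. A picture is of the moment at which its call begins: read the wrist's pose just before it.
- r.finish_job(): hands the job in, once; it reports no verdict.
Trained networks look in a picture, given as the dict that the camera call returned (one of the last four; its "shot" number tells which), for a name from the list of things; names that differ only in an ending like _2 or _b are one class to them, and where a whole thing is asked for, a point or a joint stands for the part that bears it (a point fixed in the world has none). Each returns a list of dicts, best first, with "p" (0 to 1); they miss things now and then, are a little off and sometimes report something else, mostly with a low value. They report only what shows in the picture. A call takes as long as a camera call.
- find_in(picture, target): "box" ([centre column, centre row, width, height] in pixels, round what is visible of it).
- silhouettes(picture, target): "region" (384x512 bool, what is visible of it) and "box" ([centre column, centre row, width, height] in pixels, round what is visible of it).
- spot_point(picture, target): "xy" ([column, row] in pixels: a listed point, or the origin of a listed thing).
The state is a dict: "time": time; "joints": joint angles; "joint_vel": joint speeds; "joint_efforts": joint torques, N m; "position": TCP position; "orientation": TCP orientation; "ft_force": force on the tool from outside, world axes, zero at the start; "ft_torque": the same for the moment, N m; "finger_gap": finger opening in m.
Only numpy, scipy, OpenCV 4.12 (cv2) and the standard library are available. Lean on these libraries where they do the work, as an engineer would, in place of code of your own. Each camera call takes 0.05 s, during which the arm holds its last target. There are 200 camera calls.

TASK

Two grey trays stand side by side, each with a hinged steel wire bail that is propped open. On the tray whose rack is full of capped tubes, swing the bail down over the tubes until it lies fully home between the two cheeks of its catch. Leave the bail of the tray with the empty rack open as it is.

Things in the scene. Friction and masses are not known exactly. Their poses are not given: they have to be found in the camera images.
- sample_tray: Tray to latch: fixed grey-green tray 300 x 110 x 30 mm with a white rack of 2 x 7 cream-capped tubes (tops at 62 mm). Origin: centre of underside, on the table; x along its length from hinge to catch (within 45 deg of straight away from the robot), z up. Hinge axis along y through (-105, 0, 68) mm. Catch: steel post at x = 100 mm, 12 mm thick, two cheeks 39 mm apart rising to 88 mm.
- sample_bail (a joint): Hinge angle (rad) of the sample tray's bail (two 6 mm steel rods, 25 mm apart): 0 = closed, level, rods between the catch's cheeks, a hard stop; grows as it swings up and back, 1.57 = upright. Starts at 0.95 to 1.3. The stiff hinge stays wherever it is left and never falls by itself; 1 to 2 N on the tab's upper face moves it.
- sample_tab (a point): Centre of the flat steel thumb tab at the free end of that bail: 44 mm long, 36 wide, 4 thick, 236 mm from the hinge axis, in line with the rods. x points outward along the bail, z is the normal of its upper face (the one to push, with closed fingers, along the arc). Closed, it lies level just beyond the catch, top 70 mm above the table.
- spare_tab (a point): Centre of the same kind of thumb tab on the bail of the other, otherwise identical tray, whose rack is empty (dark open holes). This bail is to be left propped open as it is. x points outward along that bail.

How it is judged:
At the end, for the whole second after the job is handed in: The bail of the filled tray is down in its catch (within 0.1 rad of fully closed, about 20 mm at the catch) and at rest, and the spare tray's bail is still open where it was (tab within 30 mm of its start) (value of joint sample_bail below 0.1 rad and velocity of joint sample_bail between -0.05 and 0.05 rad/s and distance of spare_tab from where it was at the start of the episode below 0.03 m); the robot touches nothing.
It fails at once if the bail of the tray with the empty rack is moved (its tab by more than 30 mm) (distance of spare_tab from where it was at the start of the episode above 0.03 m).
It also fails if it takes over 32 s, if anything falls off the work surface, if the arm or the gripper's body presses on something with over 40 N, if the wrist force passes 120 N, or if a joint passes its speed limit or range.

## Working session

There is one attempt and no reset: what is moved stays moved. The work goes in short steps, Python scripts to look and compute and a tool call to move; the robot and the scene stay as the last step left them, time stands still between calls to the robot, and variables do not carry over. Pictures are saved under pics/ and viewed, about 8 in all and at most 12, crops included, and the job is handed in when it is done.

Besides the shell and the picture viewer there is one more tool, called after ">>>" by a JSON object that holds its "api" and its "payload". servo_tool: Moves the arm, as the interface text tells. Its arguments: {"type":"object","properties":{"delta_pos":{"type":"array"},"yaw":{"type":"array"},"claw":{"type":"number"},"squeeze":{"type":"number"}},"required":["delta_pos","yaw"]}

```bash
mkdir -p pics
cat > h.py <<'E'
import numpy as np, cv2
from station import r, camera, find_in, silhouettes, spot_point
def pix2world(p,u,v,z=None,win=2):
    f=192/np.tan(np.radians(p["vfov"])/2)
    d=np.array([(u-p["cx"])/f,(v-p["cy"])/f]); s=d.copy()
    for _ in range(20): s=d/(1+p["k1"]*(s@s))
    if z is None:
        a=p["z_map"][int(round(v))-win:int(round(v))+win+1,int(round(u))-win:int(round(u))+win+1]; a=a[a>0]
        z=np.median(a) if a.size else np.nan
    c=np.array([s[0]*z,s[1]*z,z])
    return p["R"].T@(c-p["t"])
def save(p,n): cv2.imwrite("pics/"+n,cv2.cvtColor(p["img"],cv2.COLOR_RGB2BGR))
E
python3 - <<'E'
from h import *
np.set_printoptions(precision=4,suppress=True)
o=r.get_obs();print(o["time"],o["position"],o["orientation"],o["finger_gap"])
ims=[]
for n in("scene","side"):
    p=camera(n);ims.append(p["img"]);print(n,"cam at",-p["R"].T@p["t"])
    for t in("sample_tray","sample_tab","spare_tab"):
        for d in spot_point(p,t)[:2]: print(t,round(d["p"],2),d["xy"],pix2world(p,*d["xy"]))
    for t in("sample_tab","sample_tray"):
      for d in find_in(p,t)[:2]: print("box",t,round(d["p"],2),d["box"])
for n,i in zip("ab",ims): cv2.imwrite(f"pics/{n}.png",i[:,:,::-1])
E
```

```text
0.0 [ 0.1953 -0.6456  0.1954] [-0.0006  0.9892  0.1464 -0.0001] 0.08515779097323425
scene cam at [0.8794 0.4066 0.8953]
sample_tray 0.66 [218.4, 155.7] [ 0.4769 -0.1999  0.0416]
sample_tab 0.73 [217.1, 73.8] [ 0.4358 -0.2299  0.284 ]
spare_tab 0.68 [341.2, 202.0] [0.4945 0.2096 0.29  ]
box sample_tab 0.86 [233.1, 97.7, 39.3, 60.0]
box sample_tray 0.74 [218.8, 129.9, 110.7, 123.8]
side cam at [0.4285 0.5331 0.7995]
sample_tray 0.56 [298.3, 141.7] [ 0.4555 -0.1963  0.0358]
sample_tab 0.91 [315.7, 46.5] [ 0.4396 -0.2134  0.2926]
spare_tab 0.72 [256.1, 227.5] [0.4868 0.2092 0.2807]
box sample_tab 0.72 [330.0, 82.5, 36.6, 98.8]
box sample_tray 0.67 [299.9, 99.8, 128.9, 135.8]
```

View pics/a.png

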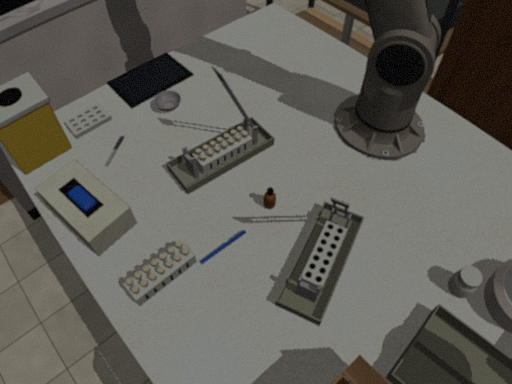

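View pics/b.png

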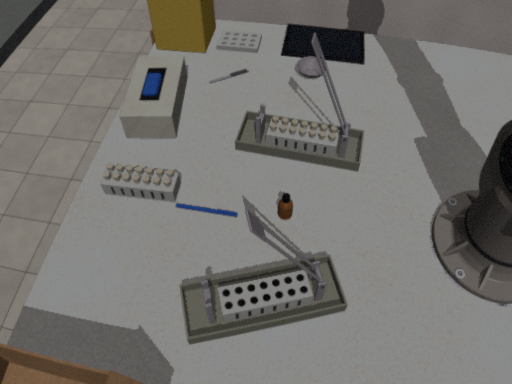

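The filled tray is the far one: about (218,155) in scene and (300,140) in side, with its tab near (316,45) in side. The spare tray is nearer the camera at (265,295) in side. Next I'll fit the tray pose.

```bash
cat >> h.py <<'E'
def cloud(p,reg):
    v,u=np.nonzero(reg&(p["z_map"]>0)); 
    return np.array([pix2world(p,a,b,p["z_map"][b,a]) for a,b in zip(u,v)])
E
python3 - <<'E'
from h import *
np.set_printoptions(precision=4,suppress=True)
for n in("scene","side"):
    p=camera(n)
    m=np.zeros((384,512),bool)
    if n=="scene": m[60:195,155:280]=1
    else: m[30:175,225:370]=1
    C=cloud(p,m)
    T=C[(C[:,2]>.012)&(C[:,2]<.034)&(abs(C[:,0]-.47)<.22)&(abs(C[:,1]+.2)<.13)]
    print(n,len(T),"tray rect",cv2.minAreaRect(T[:,:2].astype(np.float32)*1000))
    L=C[(C[:,2]>.10)&(C[:,2]<.4)&(abs(C[:,0]-.47)<.2)&(abs(C[:,1]+.2)<.12)]
    L=L[np.argsort(L[:,2])]; print("high pts",len(L)); print(L[::max(1,len(L)//14)])
    S=C[(C[:,2]>.055)&(C[:,2]<.1)&(abs(C[:,0]-.47)<.2)&(abs(C[:,1]+.2)<.12)]
    print("mid x range",S[:,:2].min(0),S[:,:2].max(0), "catch pts",S[S[:,0]>.52].mean(0), (S[:,2]>.072).sum(), S[(S[:,2]>.072)][::8])
E
```

```text
scene 1391 tray rect ((452.5090637207031, -221.35806274414062), (115.09233093261719, 302.6964111328125), 85.91297912597656)
high pts 257
[[ 0.3583 -0.202   0.1002]
 [ 0.3658 -0.2269  0.1174]
 [ 0.3759 -0.227   0.1349]
 [ 0.381  -0.2036  0.1545]
 [ 0.3908 -0.2036  0.1713]
 [ 0.3985 -0.2299  0.1892]
 [ 0.4053 -0.2287  0.2041]
 [ 0.4121 -0.2271  0.219 ]
 [ 0.4175 -0.2313  0.2324]
 [ 0.4227 -0.2041  0.2462]
 [ 0.4276 -0.2045  0.2612]
 [ 0.4329 -0.2042  0.2764]
 [ 0.4383 -0.2303  0.2904]
 [ 0.4447 -0.2358  0.3022]
 [ 0.4442 -0.2358  0.3077]]
mid x range [ 0.3414 -0.2547] [ 0.5604 -0.1867] catch pts [ 0.548  -0.226   0.0686] 90 [[ 0.3609 -0.229   0.0975]
 [ 0.354  -0.2244  0.0846]
 [ 0.3561 -0.2004  0.0921]
 [ 0.3537 -0.2076  0.0732]
 [ 0.3487 -0.1919  0.0778]
 [ 0.3533 -0.1909  0.0736]
 [ 0.5515 -0.2484  0.0889]
 [ 0.5466 -0.2491  0.0765]
 [ 0.552  -0.2071  0.0888]
 [ 0.557  -0.2052  0.0863]
 [ 0.5492 -0.2044  0.0767]
 [ 0.5555 -0.2057  0.0723]]
side 1920 tray rect ((453.6186218261719, -222.56781005859375), (116.06856536865234, 301.2060241699219), 85.74320220947266)
high pts 542
[[ 0.3612
[... 406 characters left out ...]
ge [ 0.3395 -0.2562] [ 0.5611 -0.1876] catch pts [ 0.5473 -0.2269  0.0708] 178 [[ 0.5566 -0.2521  0.0905]
 [ 0.5491 -0.2506  0.0898]
 [ 0.5514 -0.2501  0.0835]
 [ 0.5562 -0.25    0.0765]
 [ 0.5465 -0.2503  0.0745]
 [ 0.556  -0.2053  0.0888]
 [ 0.5536 -0.2049  0.0863]
 [ 0.5557 -0.2035  0.0841]
 [ 0.5583 -0.2051  0.079 ]
 [ 0.5579 -0.2026  0.0783]
 [ 0.3499 -0.2398  0.0764]
 [ 0.3554 -0.2257  0.0857]
 [ 0.3529 -0.2238  0.0847]
 [ 0.3499 -0.2261  0.0798]
 [ 0.3494 -0.2266  0.0762]
 [ 0.3599 -0.2021  0.0917]
 [ 0.3513 -0.217   0.0754]
 [ 0.3464 -0.2156  0.0744]
 [ 0.3514 -0.2021  0.0804]
 [ 0.3527 -0.2026  0.0731]
 [ 0.3484 -0.1961  0.0772]
 [ 0.3438 -0.1929  0.078 ]
 [ 0.3475 -0.1915  0.0722]]
```

>>> {"api": "servo_tool", "payload": {"delta_pos": [[0,0,-21],[0,0,-21],[0,0,-21],[0,0,-21],[0,0,-21]], "yaw": [0.08,0.08,0.08,0.08,0.08], "claw": -1}}

```text
time: 1.12
position: [0.1944, -0.6436, 0.2995]
orientation: [-0.004, 0.998, -0.06, -0.002]
ft_force: [0.8, -0.4, -0.5]
finger_gap: 0.0252
```

```bash
cat >> h.py <<'E'
from scipy.spatial.transform import Rotation as Ro
def togo(*targets):
    o=r.get_obs(); q=o["orientation"]; M=Ro.from_quat([q[1],q[2],q[3],q[0]]).as_matrix(); P=o["position"]
    print("t",round(o["time"],2),"P",P.round(4),"x dir deg",np.degrees(np.arctan2(M[1,0],M[0,0])).round(2),"z",M[:,2].round(3),"F",np.round(o["ft_force"],1),"gap",round(o["finger_gap"],4))
    for T in targets:
        d=M.T@(np.array(T)-P)*1000; print(np.round(T,3),"->",d.round(1)); P=np.array(T)
E
python3 -c "
from h import *
togo((.38,-.42,.30),(.385,-.217,.288))"
```

```text
t 1.12 P [ 0.1944 -0.6436  0.2995] x dir deg -6.88 z [-0.003  0.009 -1.   ] F [ 0.8 -0.4 -0.5] gap 0.0252
[ 0.38 -0.42  0.3 ] -> [ 157.5 -244.2    0.9]
[ 0.385 -0.217  0.288] -> [ -19.3 -202.    13.8]
```

>>> {"api": "servo_tool", "payload": {"delta_pos": [[20,-30,0],[20,-30,0],[20,-30,0],[20,-30,0],[20,-30,0]], "yaw": [-0.01,-0.01,-0.01,-0.01,-0.01]}}

```text
time: 1.53
position: [0.307, -0.5082, 0.3052]
orientation: [0.001, 0.999, -0.044, -0.001]
ft_force: [0.9, -0.8, 0.8]
finger_gap: 0.0
```

>>> {"api": "servo_tool", "payload": {"delta_pos": [[20,-30,0],[20,-30,0],[20,-30,0],[0,0,0]], "yaw": [0,0,0,0]}}

```text
time: 1.87
position: [0.3822, -0.4133, 0.306]
orientation: [0.0, 0.999, -0.04, 0.0]
ft_force: [0.9, -0.1, 1.3]
finger_gap: -0.0
```

```bash
python3 -c "
from h import *
togo((.385,-.217,.288))"
```

```text
t 1.87 P [ 0.3822 -0.4133  0.306 ] x dir deg -4.61 z [ 0.    -0.001 -1.   ] F [ 0.9 -0.1  1.3] gap -0.0
[ 0.385 -0.217  0.288] -> [ -13.  -195.9   17.8]
```

>>> {"api": "servo_tool", "payload": {"delta_pos": [[-3,-25,3],[-3,-25,3],[-3,-25,3],[-2,-25,3],[-2,-25,3]], "yaw": [0,0,0,0,0]}}

```text
time: 2.28
position: [0.3801, -0.2847, 0.2906]
orientation: [0.002, 0.999, -0.04, 0.001]
ft_force: [0.1, -0.0, -0.2]
finger_gap: 0.0
```

```bash
python3 -c "
from h import *
togo((.385,-.217,.288))
p=camera('side');save(p,'c.png')
for d in spot_point(p,'sample_tab')[:2]: print(d['p'],d['xy'],pix2world(p,*d['xy']))"
```

```text
t 2.28 P [ 0.3801 -0.2847  0.2906] x dir deg -4.6 z [ 0.001 -0.003 -1.   ] F [ 0.1 -0.  -0.2] gap 0.0
[ 0.385 -0.217  0.288] -> [ -0.6 -67.9   2.3]
0.64 [316.5, 46.3] [ 0.43807573 -0.21457443  0.29248222]
```

View pics/c.png

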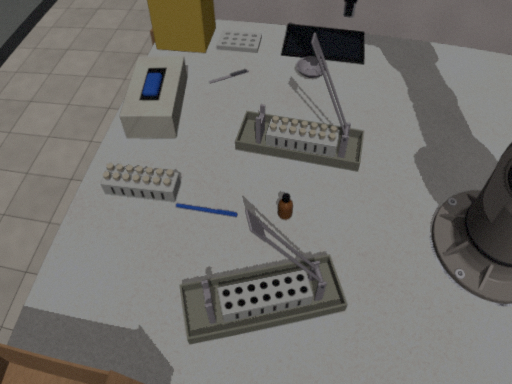

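The fingertip shows at (350,8), to the robot side of the tab (318,45), and the bail hasn't moved. I'll continue in.

>>> {"api": "servo_tool", "payload": {"delta_pos": [[0,-20,1],[0,-20,1],[0,-20,1],[0,-8,0],[0,0,0]], "yaw": [0,0,0,0,0]}}

```text
time: 2.8
position: [0.3858, -0.2135, 0.2884]
orientation: [0.002, 0.999, -0.039, 0.002]
ft_force: [1.1, -0.3, 0.4]
finger_gap: -0.0001
```

```bash
cat >> h.py <<'E'
u=np.array([np.cos(np.radians(-4)),np.sin(np.radians(-4)),0]); H=np.array([.453,-.222,.068])-.105*u
def tcp(th,s=.238,over=0):
    return H+u*(s*np.cos(th)-(.002-over)*np.sin(th)-.011)+np.array([0,0,s*np.sin(th)+(.002-over)*np.cos(th)])
E
python3 -c "
from h import *
togo(*[tcp(t) for t in (1.18,1.0,.8,.6,.4,.2,.1,0)])"
```

```text
t 2.8 P [ 0.3858 -0.2135  0.2884] x dir deg -4.42 z [ 0.003 -0.004 -1.   ] F [ 1.1 -0.3  0.4] gap -0.0001
[ 0.426 -0.22   0.289] -> [40.5  3.5 -0.3]
[ 0.464 -0.223  0.269] -> [38.  -0.4 19.6]
[ 0.501 -0.225  0.24 ] -> [37.4 -0.4 29.4]
[ 0.532 -0.228  0.204] -> [30.8 -0.4 36.2]
[ 0.555 -0.229  0.163] -> [23.  -0.3 41.6]
[ 0.57  -0.23   0.117] -> [14.3 -0.3 45.3]
[ 0.573 -0.23   0.094] -> [ 3.7 -0.1 23.5]
[ 0.575 -0.231  0.07 ] -> [ 1.3 -0.1 23.8]
```

>>> {"api": "servo_tool", "payload": {"delta_pos": [[20,2,0],[20,2,0],[13,0,6],[13,0,6],[13,0,7]], "yaw": [0,0,0,0,0]}}

```text
time: 3.22
position: [0.4661, -0.2307, 0.2719]
orientation: [0.004, 0.999, -0.041, 0.004]
ft_force: [-0.0, 0.2, -0.4]
finger_gap: -0.0002
```

```bash
python3 -c "
from h import *
togo(*[tcp(t) for t in (1.0,.8,.6)])
p=camera('side');save(p,'d.png')
for d in spot_point(p,'sample_tab')[:2]: print(d['p'],d['xy'],pix2world(p,*d['xy']))"
```

```text
t 3.22 P [ 0.4661 -0.2307  0.2719] x dir deg -4.69 z [ 0.007 -0.008 -1.   ] F [-0.   0.2 -0.4] gap -0.0002
[ 0.464 -0.223  0.269] -> [-2.9 -7.8  2.5]
[ 0.501 -0.225  0.24 ] -> [37.2 -0.7 29.5]
[ 0.532 -0.228  0.204] -> [30.6 -0.7 36.3]
0.89 [314.0, 46.5] [ 0.44277614 -0.20770712  0.29606877]
```

View pics/d.png

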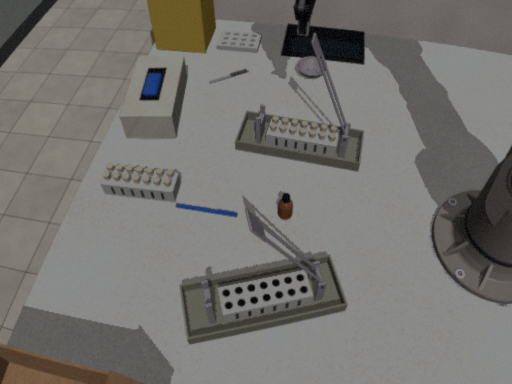

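The bail hasn't moved and the force is about zero: the fingertip is at (303,33), already past the tab at (317,40). I need to compare the tip's real position with the tab.

Run:
```python
from h import *
np.set_printoptions(precision=4,suppress=True)
P=r.get_obs()["position"]
for n in("side","scene"):
    p=camera(n);f=192/np.tan(np.radians(p["vfov"])/2)
    c=p["R"]@P+p["t"];s=c[:2]/c[2];k=1+p["k1"]*(s@s);print(n,"TCP pix",s*k*f+[p["cx"],p["cy"]],"depth",c[2])
    (r0,c0)=((20,285) if n=="side" else (40,180))
    m=np.zeros((384,512),bool)
    if n=="side": m[0:70,285:345]=1
    else: m[40:125,180:270]=1
    C=cloud(p,m); C=C[C[:,2]>.2]
    # finger column vs tab
    for lo in np.arange(.20,.40,.02):
        B=C[(C[:,2]>=lo)&(C[:,2]<lo+.02)]
        if len(B): print(round(lo,2),len(B),B.min(0)[:2],B.max(0)[:2])
    if n=="scene": save(p,"e0.png"); i=cv2.resize(p["img"][30:190,140:300],None,fx=3.5,fy=3.5,interpolation=2);a=i
    else: b=cv2.resize(p["img"][0:160,230:390],None,fx=3.5,fy=3.5,interpolation=2)
cv2.imwrite("pics/e.png",cv2.resize(np.hstack([a,b]),(800,400))[:,:,::-1])
```

```text
side TCP pix [302.2776  49.5217] depth 0.8787309232142873
0.22 16 [ 0.4115 -0.2339] [ 0.4187 -0.2281]
0.24 52 [ 0.4169 -0.234 ] [ 0.4294 -0.204 ]
0.26 59 [ 0.4255 -0.2382] [ 0.4371 -0.2023]
0.28 70 [ 0.4332 -0.2385] [ 0.4448 -0.2021]
0.3 93 [ 0.441  -0.2398] [ 0.4793 -0.2037]
0.32 108 [ 0.4565 -0.2326] [ 0.4795 -0.2157]
0.34 56 [ 0.4554 -0.2364] [ 0.4824 -0.1943]
0.36 113 [ 0.4499 -0.2385] [ 0.4854 -0.1785]
0.38 195 [ 0.4513 -0.2232] [ 0.4858 -0.1669]
scene TCP pix [207.3343  83.7116] depth 0.9414949413869143
0.2 22 [ 0.4031 -0.2308] [ 0.4124 -0.2023]
0.22 26 [ 0.4096 -0.2334] [ 0.4222 -0.2017]
0.24 27 [ 0.4184 -0.232 ] [ 0.4289 -0.2029]
0.26 22 [ 0.425  -0.2321] [ 0.4386 -0.2013]
0.28 28 [ 0.4349 -0.2349] [ 0.444  -0.2026]
0.3 57 [ 0.4424 -0.2385] [ 0.4773 -0.2019]
0.32 81 [ 0.4598 -0.2384] [ 0.4777 -0.2135]
0.34 93 [ 0.4555 -0.2644] [ 0.4804 -0.1924]
0.36 140 [ 0.4576 -0.2754] [ 0.4839 -0.1771]
0.38 208 [ 0.4578 -0.2495] [ 0.4848 -0.1656]
```

View pics/e.png

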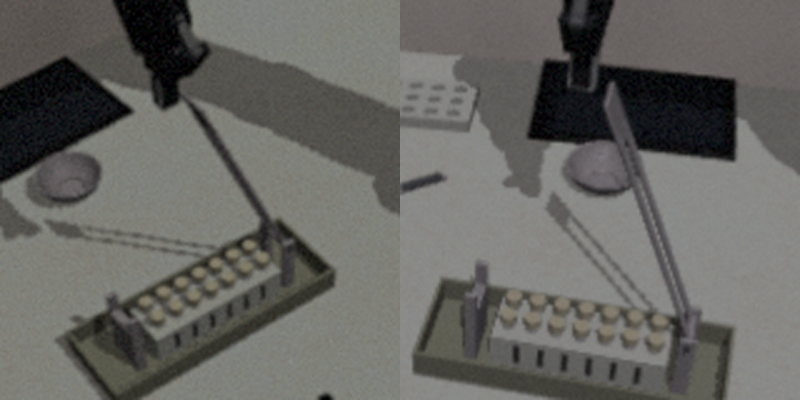

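The visible fingertip bottom sits about 30 mm higher than the reported TCP (row 36 against a projected 49.5 in side), so it passed just over the tab. I'll measure that offset, then back up and go lower.

```bash
cat >> h.py <<'E'
def tip():
    P=np.array(r.get_obs()["position"]); Cs=[]
    for n in("side","scene"):
        p=camera(n);f=192/np.tan(np.radians(p["vfov"])/2)
        c=p["R"]@(P+[0,0,.02])+p["t"];s=c[:2]/c[2];a,b=(s*(1+p["k1"]*(s@s))*f+[p["cx"],p["cy"]]).astype(int)
        m=np.zeros((384,512),bool); m[max(0,b-45):b+45,max(0,a-40):a+40]=1
        C=cloud(p,m); C=C[(np.abs(C[:,:2]-P[:2])<[.018,.024]).all(1)&(C[:,2]>P[2]-.05)]
        z=np.sort(C[:,2]); print(n,len(z),"lowest z",z[:6].round(4),"P",P.round(4)); L=C[C[:,2]<z[0]+.03]; print("  xy range",L.min(0).round(4),L.max(0).round(4))
E
python3 -c "
from h import *
tip()
p=camera('side')
print('low px depth',[ (v,pix2world(p,302,v,win=0).round(3)) for v in range(26,46,2)])
print(r.get_obs()['joints'])"
```

```text
side 263 lowest z [0.3064 0.3064 0.3078 0.3081 0.3089 0.309 ] P [ 0.4649 -0.23    0.2716]
  xy range [ 0.4472 -0.2361  0.3064] [ 0.4783 -0.2062  0.336 ]
scene 412 lowest z [0.3074 0.3088 0.3097 0.3106 0.3107 0.3111] P [ 0.4649 -0.23    0.2716]
  xy range [ 0.4584 -0.2373  0.3074] [ 0.4782 -0.2117  0.3374]
low px depth [(26, array([ 0.47 , -0.217,  0.333])), (28, array([ 0.469, -0.216,  0.329])), (30, array([ 0.469, -0.221,  0.322])), (32, array([ 0.469, -0.217,  0.32 ])), (34, array([ 0.468, -0.218,  0.315])), (36, array([ 0.492, -0.675,  0.013])), (38, array([ 0.491, -0.667,  0.011])), (40, array([ 0.49 , -0.653,  0.013])), (42, array([ 0.49 , -0.648,  0.008])), (44, array([ 0.488, -0.636,  0.01 ]))]
[ 0.50127733  0.10746179 -0.18490575  1.85502849  0.02742133  1.1718832
 -1.34536479]
```

Both views put the real tip about 36 mm above the reported TCP. I'll retreat over the tab, drop down, and push again with that offset.

>>> {"api": "servo_tool", "payload": {"delta_pos": [[-20,0,-3],[-20,-2,-2],[-20,-3,0],[-20,-3,0],[-2,0,0]], "yaw": [0,0,0,0,0]}}

```text
time: 3.98
position: [0.3796, -0.2152, 0.278]
orientation: [0.004, 0.999, -0.041, 0.005]
ft_force: [0.8, -0.6, 0.4]
finger_gap: -0.0001
```

>>> {"api": "servo_tool", "payload": {"delta_pos": [[0,0,11],[0,0,11],[0,0,0]], "yaw": [0,0,0]}}

```text
time: 4.23
position: [0.3796, -0.2162, 0.256]
orientation: [0.006, 0.999, -0.042, 0.007]
ft_force: [-0.1, -0.2, -0.2]
finger_gap: 0.0
```

```bash
python3 -c "
from h import *
tip()
D=np.array([0,0,-.037])
togo(*[tcp(t)+D for t in (1.18,1.0,.8,.6,.4,.2,.1,0)])"
```

```text
side 260 lowest z [0.2922 0.2925 0.2927 0.2931 0.2932 0.2935] P [ 0.3796 -0.2162  0.256 ]
  xy range [ 0.3706 -0.2136  0.2922] [ 0.3925 -0.1999  0.3221]
scene 460 lowest z [0.2911 0.2923 0.2924 0.2949 0.2951 0.2964] P [ 0.3796 -0.2162  0.256 ]
  xy range [ 0.3727 -0.2238  0.2911] [ 0.3938 -0.2007  0.3209]
t 4.33 P [ 0.3802 -0.2163  0.2572] x dir deg -4.77 z [ 0.014 -0.012 -1.   ] F [-0.9 -0.5  0.7] gap 0.0
[ 0.426 -0.22   0.252] -> [45.7 -0.1  6.1]
[ 0.464 -0.223  0.232] -> [37.8 -0.7 20. ]
[ 0.501 -0.225  0.203] -> [37.  -0.8 29.8]
[ 0.532 -0.228  0.167] -> [30.4 -0.8 36.5]
[ 0.555 -0.229  0.126] -> [22.5 -0.8 41.8]
[ 0.57 -0.23  0.08] -> [13.8 -0.7 45.5]
[ 0.573 -0.23   0.057] -> [ 3.4 -0.3 23.5]
[ 0.575 -0.231  0.033] -> [ 1.  -0.3 23.8]
```

>>> {"api": "servo_tool", "payload": {"delta_pos": [[15,0,5],[15,0,4],[15,0,0],[12,0,5],[12,0,6]], "yaw": [0,0,0,0,0]}}

```text
time: 4.75
position: [0.4529, -0.2231, 0.2384]
orientation: [0.006, 0.999, -0.042, 0.007]
ft_force: [-2.1, 0.1, -0.7]
finger_gap: -0.0002
```

```bash
cat >> h.py <<'E'
def rod():
    "bail angle from high thin points near tray plane"
    p=camera("side"); m=np.zeros((384,512),bool); m[20:175,225:370]=1
    C=cloud(p,m)-H; a=C@u; b=C@np.array([-u[1],u[0],0]); z=C[:,2]; rr=np.hypot(a,z); th=np.arctan2(z,a)
    k=(abs(b)<.02)&(rr>.08)&(rr<.19)&(z>.012)
    print("bail angle",np.median(th[k]).round(3),k.sum()); return p
E
python3 -c "
from h import *
p=rod()
save(p,'f.png')
for d in spot_point(p,'sample_tab')[:1]: print(d['p'],d['xy'],pix2world(p,*d['xy']))
D=np.array([0,0,-.036])
togo(*[tcp(t)+D for t in (1.0,.8,.6)])"
```

```text
bail angle 1.058 254
0.56 [301.0, 49.1] [ 0.46802114 -0.21527021  0.28164315]
t 4.85 P [ 0.4533 -0.2227  0.2376] x dir deg -4.75 z [ 0.013 -0.011 -1.   ] F [ 0.  -0.1 -0.3] gap 0.0
[ 0.464 -0.223  0.233] -> [10.5 -0.8  4.4]
[ 0.501 -0.225  0.204] -> [37.1 -0.8 29.7]
[ 0.532 -0.228  0.168] -> [30.4 -0.8 36.5]
```

The bail is moving now, down to 1.06 rad. I'll follow the arc.

>>> {"api": "servo_tool", "payload": {"delta_pos": [[10,0,5],[9,0,7],[9,0,7],[10,0,8],[9,0,8]], "yaw": [0,0,0,0,0]}}

```text
time: 5.27
position: [0.5033, -0.2277, 0.2021]
orientation: [0.006, 0.999, -0.042, 0.007]
ft_force: [-0.5, -0.7, -0.6]
finger_gap: -0.0002
```

```bash
python3 -c "
from h import *
p=rod()
D=np.array([0,0,-.036])
togo(*[tcp(t)+D for t in (.8,.6,.4)])"
```

```text
bail angle 0.8 243
t 5.32 P [ 0.5041 -0.2274  0.2004] x dir deg -4.76 z [ 0.013 -0.011 -1.   ] F [ 0.8  1.  -1.8] gap -0.0003
[ 0.501 -0.225  0.204] -> [-3.  -1.7 -3.8]
[ 0.532 -0.228  0.168] -> [30.4 -0.8 36.5]
[ 0.555 -0.229  0.127] -> [22.6 -0.7 41.8]
```

Model and measurement agree (0.80). Continuing to about 0.5 rad.

>>> {"api": "servo_tool", "payload": {"delta_pos": [[7,-1,8],[7,-1,8],[7,0,8],[6,0,9],[6,0,10]], "yaw": [0,0,0,0,0]}}

```text
time: 5.73
position: [0.5411, -0.2289, 0.1543]
orientation: [0.005, 0.999, -0.042, 0.007]
ft_force: [-0.6, 0.2, 0.4]
finger_gap: -0.0
```

>>> {"api": "servo_tool", "payload": {"delta_pos": [[5,0,10],[4,0,10],[4,0,10]], "yaw": [0,0,0]}}

```text
time: 5.98
position: [0.5566, -0.2302, 0.121]
orientation: [0.005, 0.999, -0.041, 0.007]
ft_force: [0.0, 0.7, 0.3]
finger_gap: 0.0002
```

```bash
python3 -c "
from h import *
p=rod()
D=np.array([0,0,-.036])
togo(*[tcp(t)+D for t in (.4,.2,.1,0)])
tip()"
```

```text
bail angle 0.397 256
t 6.03 P [ 0.5562 -0.2298  0.1189] x dir deg -4.73 z [ 0.012 -0.01  -1.   ] F [ 0.   1.  -2.7] gap 0.0001
[ 0.555 -0.229  0.127] -> [-1.  -0.5 -7.6]
[ 0.57  -0.23   0.081] -> [13.8 -0.6 45.5]
[ 0.573 -0.23   0.058] -> [ 3.5 -0.3 23.5]
[ 0.575 -0.231  0.034] -> [ 1.1 -0.2 23.8]
side 450 lowest z [0.069  0.0692 0.07   0.0709 0.0714 0.0715] P [ 0.5562 -0.2298  0.1189]
  xy range [ 0.5463 -0.2535  0.069 ] [ 0.5611 -0.2059  0.0924]
scene 367 lowest z [0.0705 0.071  0.0715 0.0718 0.0722 0.0724] P [ 0.5562 -0.2298  0.1189]
  xy range [ 0.5429 -0.2531  0.0705] [ 0.5602 -0.2059  0.0917]
```

>>> {"api": "servo_tool", "payload": {"delta_pos": [[5,0,11],[5,0,11],[4,0,11],[3,0,10],[2,0,10]], "yaw": [0,0,0,0,0]}}

```text
time: 6.55
position: [0.5778, -0.2335, 0.0674]
orientation: [0.006, 0.999, -0.042, 0.009]
ft_force: [0.1, 0.4, 0.6]
finger_gap: 0.0
```

```bash
python3 -c "
from h import *
p=rod()
q=camera('scene')
cv2.imwrite('pics/g.png',np.hstack([cv2.resize(x,(400,400),interpolation=2) for x in (q['img'][70:200,140:290],p['img'][30:180,230:380])])[:,:,::-1])
D=np.array([0,0,-.036])
togo(tcp(.1)+D,tcp(0)+D)"
```

```text
bail angle 0.158 241
t 6.65 P [ 0.5766 -0.2331  0.0662] x dir deg -4.79 z [ 0.014 -0.012 -1.   ] F [ 0.3  0.4 -0.3] gap 0.0002
[ 0.573 -0.23   0.058] -> [-3.6 -2.4  8.4]
[ 0.575 -0.231  0.034] -> [ 1.  -0.3 23.8]
```

View pics/g.png

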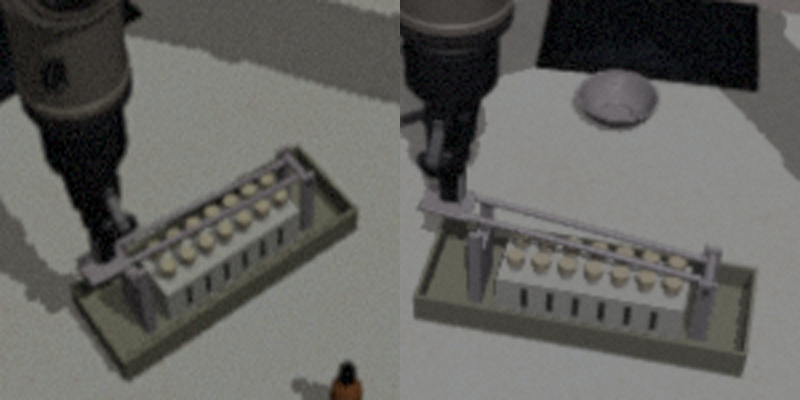

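The finger sits on the tab (455,195 in the right crop). The rods are now just above the catch at about 0.16 rad. I'll press down with smaller steps.

>>> {"api": "servo_tool", "payload": {"delta_pos": [[0,0,7],[0,0,7],[0,0,6]], "yaw": [0,0,0]}}

```text
time: 6.9
position: [0.5779, -0.2335, 0.0459]
orientation: [0.006, 0.999, -0.042, 0.008]
ft_force: [0.0, 0.1, 0.4]
finger_gap: 0.0001
```

>>> {"api": "servo_tool", "payload": {"delta_pos": [[0,0,4],[0,0,4]], "yaw": [0,0]}}

```text
time: 7.07
position: [0.5779, -0.2336, 0.0368]
orientation: [0.006, 0.999, -0.042, 0.008]
ft_force: [0.5, -0.0, 0.1]
finger_gap: 0.0001
```

```bash
python3 -c "
from h import *
rod();togo()"
```

```text
bail angle nan 0
t 7.12 P [ 0.5774 -0.2334  0.036 ] x dir deg -4.79 z [ 0.015 -0.012 -1.   ] F [-0.8  0.1 -1.1] gap -0.0001
  return _methods._mean(a, axis=axis, dtype=dtype,
  ret = ret.dtype.type(ret / rcount)
```

Close to home. I'll press until the hard stop shows as force.

>>> {"api": "servo_tool", "payload": {"delta_pos": [[0,0,3],[0,0,3]], "yaw": [0,0]}}

```text
time: 7.28
position: [0.578, -0.2338, 0.0334]
orientation: [0.006, 0.999, -0.042, 0.008]
ft_force: [-31.5, 11.3, 81.2]
finger_gap: -0.0004
```

```bash
cat >> h.py <<'E'
def rod2():
    for n,m0 in(("side",np.s_[30:175,225:370]),("scene",np.s_[60:200,150:290])):
        p=camera(n); m=np.zeros((384,512),bool); m[m0]=1
        C=cloud(p,m)-H; a=C@u; b=C@np.array([-u[1],u[0],0]); z=C[:,2]
        k=(abs(b)<.018)&(a>.205)&(a<.26)&(z>-.02)&(z<.05); print(n,"tab heights above hinge",np.percentile(z[k],[10,50,90]).round(4),k.sum())
        k=(abs(abs(b)-.0125)<.004)&(a>.04)&(a<.18)&(z>.000)&(z<.05); print("  rod tops: fit slope",np.polyfit(a[k],z[k],1).round(3),k.sum())
    return p
E
python3 -c "
from h import *
rod2();togo()"
```

```text
side tab heights above hinge [0.0003 0.0032 0.0277] 249
  rod tops: fit slope [-0.003  0.003] 264
scene tab heights above hinge [-0.0019  0.0022  0.027 ] 199
  rod tops: fit slope [-0.     0.002] 170
t 7.38 P [ 0.5778 -0.2337  0.0339] x dir deg -4.82 z [ 0.016 -0.013 -1.   ] F [-21.6   8.3  52.8] gap -0.0001
```

The hard stop is reached with 81 N, and the rods are level (slope about 0). I'll lift off.

>>> {"api": "servo_tool", "payload": {"delta_pos": [[0,0,-5],[0,0,-10],[0,0,-20],[0,0,-30],[0,0,-30]], "yaw": [0,0,0,0,0]}}

```text
time: 7.8
position: [0.5732, -0.2316, 0.1295]
orientation: [0.005, 0.999, -0.042, 0.005]
ft_force: [-0.0, -0.6, 0.6]
finger_gap: 0.0
```

>>> {"api": "servo_tool", "payload": {"delta_pos": [[0,0,-20],[0,0,-10],[0,0,0],[0,0,0]], "yaw": [0,0,0,0]}}

```text
time: 8.13
position: [0.5754, -0.2322, 0.168]
orientation: [0.007, 0.999, -0.042, 0.009]
ft_force: [-0.5, 0.7, -0.5]
finger_gap: -0.0002
```

```bash
python3 -c "
from h import *
q=rod2();togo();p=camera('side')
for x in (q,p):
  for d in spot_point(x,'spare_tab')[:1]: print('spare',d['p'],d['xy'],pix2world(x,*d['xy']))
cv2.imwrite('pics/i.png',np.hstack([cv2.resize(q['img'],(400,300)),cv2.resize(p['img'][30:180,230:380],(300,300),interpolation=2)])[:,:,::-1])"
```

```text
side tab heights above hinge [0.001  0.0029 0.0046] 214
  rod tops: fit slope [0.    0.003] 274
scene tab heights above hinge [-0.0021  0.002   0.0036] 198
  rod tops: fit slope [-0.006  0.003] 163
t 8.23 P [ 0.5749 -0.2321  0.1671] x dir deg -4.83 z [ 0.016 -0.013 -1.   ] F [ 0.3 -0.1  0.2] gap -0.0004
spare 0.57 [340.0, 201.5] [0.4934927  0.20647922 0.2871298 ]
spare 0.63 [255.7, 227.7] [0.48743428 0.20890761 0.27958264]
```

View pics/i.png

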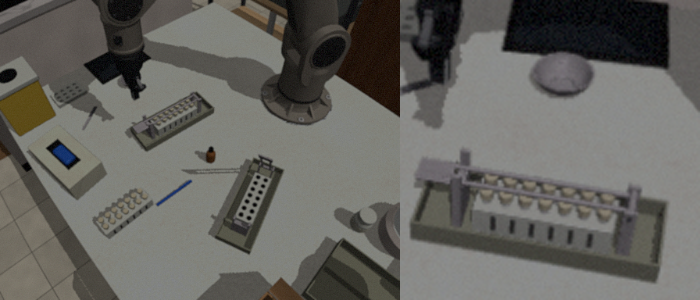

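The bail lies level between the cheeks (right crop, tab at 435,172). The spare bail is still up at (263,160) and the arm is clear.

```bash
python3 -c "
from station import r
print(r.finish_job())"
```

```text
the job is handed in; nothing more can be done
None
```

The filled tray's bail is down in its catch, and the job was handed in at about 8.2 s. I pushed its tab along the arc with closed fingers until it hit the hard stop, then lifted clear.

**Last checks:**
- **Filled tray's bail:** both cameras show the rods level (slope 0.00 and -0.006) and the tab 2–3 mm above hinge height, between the cheeks.
- **Spare bail:** its tab measured within about 4 mm of its first reading in both views.
- **Arm:** it is clear of everything, with the wrist force near zero.

**What went wrong or disagreed:**
- **First push missed:** the fingertip passed just above the tab without touching anything. Both cameras showed the real tip about 36 mm above the reported tool position. I lowered the path by that much and the second push worked.
- **Hard press at the stop:** the last step pressed harder than intended, reading about 88 N at the wrist, still below the 120 N limit.

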